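# Clamp a watch case in the bench press and lock it

## Task

Press the red lever of the watch-case press down until its catch snaps in and holds it, gently, because much more push than the spring and catch need would crack the watch glass, and let go of it. Then turn the lock knob clockwise until it clicks past its detent. Do not disturb the clamped case or the other things on the bench.

Things in the scene. Friction and masses are not known exactly. Their poses are not given: they have to be found in the camera images.
- press: Watch-case press fixed to the bench: cream base 240 (x) x 220 (y) x 30 mm high (own x -120..120, y -150..70). Origin on the bench under the clamped case; the lever's free end lies to its -x. Lever hinge pin: along y through (85, 0, 78) mm, between grey cheeks 94 mm high. Aluminium catch housing with a sprung brass nose at (-45, 30..62), its top 94..111 mm high.
- lever: Red hinged lever with a ribbed black press plate (34 x 44 mm) at its free end; origin on the hinge pin. A spring pushes it up: 3 N at the plate at rest, 7 N down. Near the bottom a sprung catch resists too (12 to 16 N in all), the force then falls back to about 9 N, and 2 to 4 mm lower a brass nose snaps over the lever's steel tooth and holds it. Let go earlier, it springs right up.
- lever_tip (a point): Centre of the top of the press plate, the place to push down: 190 mm from the hinge pin along the lever, 11 mm above its centre line; about 148 mm over the bench at rest, 80 to 106 when latched. Its axes turn with the lever.
- lever_angle (a joint): Lever angle, rad: 0 at rest (leaning 0.32 rad up), grows when pressed, level at 0.32. The catch stands on a stage whose height was set for this case and is not given: the lever is held somewhere between 0.23 and 0.36 (over 22 mm of plate travel). About 3 mm of plate travel lower it meets a firm rubber stop (about 6 N per mm); over 30 N in all the glass cracks.
- knob_grip (a point): Lock knob, right of the lever at (-30, -105) mm of the press: black disc 52 mm wide, its top 44 mm over the bench, with an upright red bar grip 46 x 12 mm, 26 mm tall (top 70 mm over the bench). This point: on the axis, 67 mm over the bench (a TCP here puts the fingertips 4 mm over the disc). Its x axis runs along the bar and turns with the knob.
- knob_angle (a joint): Knob angle, rad, growing clockwise seen from above; 0 to 0.5 at the start (0: bar along the press's x). Light friction; from about 1.38 a stud on its rim meets a sprung plunger (about 0.3 N m), rides over it at 1.6 and then clicks past, clear at 1.8; end stop at 2.3. It stays where it is left.
- case: Brass watch case with a glass, 38 mm diameter, 11 mm high, lying loose in the ring of the press's stage under the lever. Origin under its centre.
- case_small: Brass watch case, 26 mm diameter, 9 mm high, lying on the press's base behind the knob; bystander.
- case_a: Brass watch case, 36 mm diameter, 10 mm high, on the paper sheet; bystander.
- case_b: Brass watch case, 32 mm diameter, 10 mm high, on the sheet; bystander.
- case_c: Brass watch case, 40 mm diameter, 12 mm high, on the sheet; bystander.
- oil_pot: Red pot, 28 mm diameter, 24 mm high, on the sheet; bystander.
- loupe: Black eyeglass loupe, 36 mm diameter, 32 mm high; bystander.
- driver: Screwdriver with a blue handle, 160 mm long, 26 mm thick, lying left of the press; bystander.

How it is judged:
By the outcome, as a careful person would: the job done as asked, in the order asked, and still so for the second after the job is handed in, with the robot touching nothing.
It also fails if it takes over 64 s, if anything falls off the work surface, if the arm or the gripper's body presses on something with over 40 N, if the wrist force passes 120 N, or if a joint passes its speed limit or range.

## Robot

A 6-joint arm with a two-finger parallel gripper is mounted at the origin on the work surface. World frame = base frame: x ahead of the robot, y to its left, z up, the work surface at z = 0. Lengths are in mm, angles in rad, forces in N, time in s.
With the tool pointing down it reaches from about 350 to 925 mm from the base axis. Payload 6.4 kg.
Tool frame: the origin (TCP) lies between the finger pads, 19 mm behind the fingertips; this is the grasp point; z points along the fingers, y is the line along which they close (so a half turn about z gives the same grasp; the last joint's range is limited). The gripper opens to 85 mm and grips with 20 to 120 N. Pads are 22 mm wide; open, the fingers measure 114 mm over their backs; the gripper's body (76 mm by 85 mm) begins 54 mm behind the grasp point. The pads swing forward as they close: fully open they stand 13 mm farther back than shut.
Start: joints at [-1.392, 0.245, 1.558, -0, 1.339, -0.174], TCP at [224.598, -609.975, 249.99] pointing down, gripper open.
Joint ranges: [-3.13, 3.13], [-1.02, 2.26], [0.13, 2.54], [-0.95, 4.09], [0.21, 2.88], [-2.74, 2.74]. Speed limits (rad/s): [2.57, 2.57, 3.14, 3.14, 3.14, 3.14].

## Interface

Orientations are given as a unit quaternion [x, y, z, w].
In Python, from station import manip gives the robot as it stands.
- The arm moves only by the tool servo_tool, never from a script. Its argument "deltas" is one flat list of numbers, 6 for each row, row after row: the shift along the tool's x, y, z in m, then the turn, a rotation vector about the tool's x, y, z in degrees. A call has 1 to 10 rows; each row shifts and turns the commanded pose from where the row before left it, along the tool's axes as they then stand; what a row does not reach is not made up. A row lasts 1/10 s, in which the tool goes at most 50 mm and 8.59 degrees, less where a joint would pass 70% of its speed; a pose out of reach is approached as far as the arm can. A call is refused whole if a number of a shift passes 0.05 or a number of a turn 8.59, either way. A call with a gripper value outside its range is refused whole. "hand" is the opening, from -1 (shut) to 1 (fully open), set as the call begins (left out, the last holds). The fingers move at their own pace and stop on an object; "squeeze" is the grip in N (left out, the last holds). Time passes only in rows, so rows that do not move let the fingers close. It gives the time, the measured TCP pose, the force, the opening and the grip force at its end, in the units of the state.
- manip.state(): the state, without advancing time (a new reading comes with each control period).
- manip.snapshot(name): name is "scene" or "top"; returns the picture (420x560x3 uint8, red, green, blue); there is no depth.
- manip.camera_model(name): a dict with "fx", "fy", "cx", "cy" (pixels), "R" (3x3) and "t" (3): a world point X has camera coordinates R X + t. Camera axes: x right, y down, z forward; pixel columns grow to the right and rows downward; lengths in mm; the calibration is good to about 2 mm. A picture is of the moment at which its call begins. camera_model takes no time and is no camera call.
- manip.job_done(): hands the job in; it is judged then, once.
Trained networks look in the newest picture that a camera, given by its name, has taken for a name from the list of things; names that differ only in an ending like _2 or _b are one class to them, and where a whole thing is asked for, a point or a joint stands for the part that bears it (a point fixed in the world has none). Each returns a list of dicts, best first, with "confidence" (0 to 1); they miss things now and then, are a little off and sometimes report something else, mostly with a low value. They report only what shows in the picture. A call takes as long as a camera call.
- manip.spot_in(camera, query): "xyz" ([x, y, z] in mm, in world coordinates, good to about 4 mm: the middle of the surface that is visible of it).
- manip.tip_of(camera, query): "xyz" ([x, y, z] in mm, in world coordinates, good to about 4 mm: a listed point, or the origin of a listed thing).
The state is a dict: "clock": time; "joints": joint angles; "joint_vel": joint speeds; "joint_efforts": joint torques, N m; "eef_pos": TCP position; "eef_rot": TCP orientation; "ft_force": force on the tool from outside, world axes, zero at the start; "ft_torque": the same for the moment, N m; "opening": opening from 0.0 (shut) to 1.0 (fully open); "finger_force": force on a finger pad.
Only numpy, scipy, OpenCV 4.12 (cv2) and the standard library are available. Lean on these libraries where they do the work, as an engineer would, in place of code of your own. Each camera call takes 0.05 s, during which the arm holds its last target. There are 200 camera calls.

## Working session

There is one attempt and no reset: what is moved stays moved. The work goes in short steps, Python scripts to look and compute and a tool call to move; the robot and the scene stay as the last step left them, time stands still between calls to the robot, and variables do not carry over. Pictures are saved under pics/ and viewed, at most 10 in all, crops included, and the job is handed in when it is done.

Besides the shell and the picture viewer there is one more tool, called after ">>>" by a JSON object that holds its "op" and its "data", one argument or row to a line. servo_tool: Moves the arm, as the interface text tells. Its arguments: {"type":"object","properties":{"deltas":{"type":"array","items":{"type":"number"}},"hand":{"type":"number"},"squeeze":{"type":"number"}},"required":["deltas"]}

```bash
mkdir -p pics
python3 - <<'E'
from station import manip
import cv2,numpy as np
for c in("scene","top"):
    im=manip.snapshot(c); cv2.imwrite(f"pics/{c}0.png",im[:,:,::-1])
    m=manip.camera_model(c); print(c,m["fx"],m["cx"],m["cy"],np.round(m["R"],3).tolist(),np.round(m["t"],1))
    for q in("press","lever","lever_tip","knob_grip","case","case_small"):
        for f in(manip.spot_in,manip.tip_of):
            try: print(q,f.__name__,[(np.round(d["xyz"],1).tolist(),round(d["confidence"],2)) for d in f(c,q)[:2]])
            except Exception as e: print(q,e)
print(manip.state())
E
```

```text
scene 443.31636778960967 283.02264139214276 213.92858243476616 [[0.733, 0.681, -0.011], [0.544, -0.595, -0.591], [-0.409, 0.427, -0.806]] [-393.9 -286.9 1652.1]
press call [([663.5, -111.2, 32.8], 0.85)]
press call [([647.3, -58.6, -0.2], 0.87)]
lever call [([626.2, -60.7, 118.7], 0.87)]
lever call [([731.3, -56.3, 77.5], 0.58)]
lever_tip call [([631.0, -62.9, 115.8], 0.96)]
lever_tip call [([555.9, -64.5, 146.7], 0.89), ([623.7, 65.6, 0.5], 0.17)]
knob_grip call [([625.1, -167.2, 45.5], 0.84)]
knob_grip call [([618.3, -164.0, 65.1], 0.65)]
case call [([441.0, -517.4, 13.2], 0.65), ([542.4, -543.5, 14.9], 0.5)]
case call [([434.5, -519.2, -2.1], 0.69), ([542.0, -546.3, 3.1], 0.56)]
case_small call []
case_small call [([735.3, -135.9, 32.8], 0.48)]
top 465.92838422064733 284.8098478246832 216.7997183144501 [[0.021, -1.0, -0.005], [-0.993, -0.02, -0.118], [0.118, 0.008, -0.993]] [ -59.9  599.5 1450.1]
press call [([645.0, -108.0, 28.2], 0.88), ([730.5, -132.2, 39.3], 0.73)]
press call [([645.5, -56.2, -2.7], 0.89), ([620.3, -165.4, 67.4], 0.31)]
lever call [([616.2, -59.8, 120.4], 0.74
[... 568 characters left out ...]
 1.3, 'joints': array([-1.39210489e+00,  2.45105552e-01,  1.55778425e+00,  1.70767186e-05,
        1.33871658e+00, -1.74094993e-01]), 'joint_vel': array([ 0.00011032,  0.00024424,  0.00127118,  0.00049663,  0.00220734,
       -0.00018067]), 'joint_efforts': array([ 1.66062189e-03, -4.29514539e+01, -3.26418579e+01, -5.03418482e-05,
        5.18878223e-04, -1.46518386e-05]), 'eef_pos': array([ 224.59898768, -609.97858925,  249.99517949]), 'eef_rot': array([ 9.84483358e-01,  1.75477969e-01,  8.29364238e-06, -6.88065574e-06]), 'ft_force': array([-0.17976658,  0.11940501,  0.43181085]), 'ft_torque': array([ 0.00320572, -0.03587836,  0.03643261]), 'finger_force': 0.0, 'opening': 1.000482215391122}
```

View pics/scene0.png

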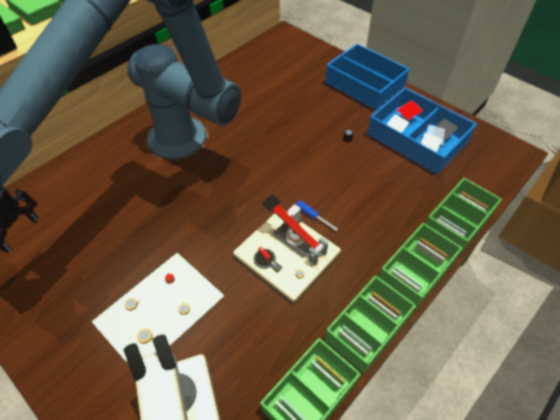

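View pics/top0.png

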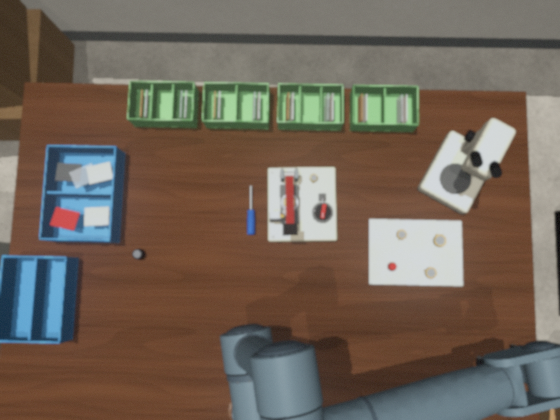

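The scene view shows the press around (290,250), with its lever plate at (270,203) and the knob at (263,257). The top view shows the base spanning (267..336, 167..241), the plate at (290,228) and the knob bar at (322,210). Next I'll refine the press yaw and the bar angle.

```bash
cat > h.py <<'E'
import numpy as np,cv2
from station import manip
def ray(c,uv,z):
    m=manip.camera_model(c);R=np.array(m["R"]);t=np.array(m["t"]).ravel()
    o=-R.T@t;d=R.T@np.array([(uv[0]-m["cx"])/m["fx"],(uv[1]-m["cy"])/m["fy"],1])
    return o+d*(z-o[2])/d[2]
def proj(c,X):
    m=manip.camera_model(c);p=np.array(m["R"])@np.array(X)+np.array(m["t"]).ravel()
    return m["fx"]*p[0]/p[2]+m["cx"],m["fy"]*p[1]/p[2]+m["cy"]
E
python3 - <<'E'
from h import *
t=cv2.imread("pics/top0.png");s=cv2.imread("pics/scene0.png")
def red(im): 
    b,g,r=[im[:,:,i].astype(int) for i in range(3)]; return ((r>110)&(r-g>70)&(r-b>70)).astype(np.uint8)
def cream(im):
    b,g,r=[im[:,:,i].astype(int) for i in range(3)]; return ((r>150)&(g>140)&(b>100)).astype(np.uint8)
for c,im,box in(("top",t,(255,155,350,250)),("scene",s,(225,185,345,305))):
    x0,y0,x1,y1=box
    M=np.zeros(im.shape[:2],np.uint8);M[y0:y1,x0:x1]=1
    n,l,st,ce=cv2.connectedComponentsWithStats(red(im)*M)
    for i in range(1,n):
        if st[i,4]<8: continue
        pts=np.argwhere(l==i)[:,::-1]
        z=70 if st[i,4]<60 else 110
        W=np.array([ray(c,p,z)[:2] for p in pts]);u,sv,v=np.linalg.svd(W-W.mean(0))
        print(c,"red",st[i],np.round(ce[i],1),"W",W.mean(0).round(1),"ang",np.degrees(np.arctan2(v[0,1],v[0,0])).round(1),"sd",(sv/np.sqrt(len(W))).round(1))
    if c=="top":
        pts=np.argwhere(cream(im)*M)[:,::-1]
        W=np.array([ray(c,p,30)[:2] for p in pts],np.float32);print("base",cv2.minAreaRect(W),len(W))
    cr=im[y0:y1,x0:x1];cv2.imwrite(f"pics/{c}_c.png",cv2.resize(cr,None,fx=5,fy=5,interpolation=cv2.INTER_CUBIC))
E
```

```text
top red [286 177   8  47 316] [289.4 200.1] W [643.4 -61.2] ang -177.7 sd [42.6  6. ]
top red [321 204   5  14  51] [323.  209.9] W [ 620.4 -166.6] ang 171.0 sd [11.6  3.7]Traceback (most recent call last):
  File "<stdin>", line 19, in <module>
  File "h.py", line 4, in ray
    m=manip.camera_model(c);R=np.array(m["R"]);t=np.array(m["t"]).ravel()
ValueError: time passes only in moves, steps and waits
```

```bash
sed -i 's/^def ray/CM={c:manip.camera_model(c) for c in("scene","top")}\ndef ray/; s/manip.camera_model(c);/CM[c];/' h.py
python3 - <<'E'
from h import *
t=cv2.imread("pics/top0.png");s=cv2.imread("pics/scene0.png")
def cream(im):
    b,g,r=[im[:,:,i].astype(int) for i in range(3)]; return ((r>150)&(g>140)&(b>100)).astype(np.uint8)
for c,im,box in(("top",t,(255,155,350,250)),("scene",s,(225,185,345,305))):
    x0,y0,x1,y1=box
    M=np.zeros(im.shape[:2],np.uint8);M[y0:y1,x0:x1]=1
    k=cream(im)*M; n,l,st,_=cv2.connectedComponentsWithStats(k);k=l==1+st[1:,4].argmax()
    W=np.array([ray(c,p,30)[:2] for p in np.argwhere(k)[:,::-1]],np.float32);r=cv2.minAreaRect(W);print(c,"base",r,cv2.boxPoints(r).round())
    cv2.imwrite(f"pics/{c}_c.png",cv2.resize(im[y0:y1,x0:x1],None,fx=5,fy=5,interpolation=cv2.INTER_CUBIC))
E
```

```text
top base ((645.2052001953125, -100.41375732421875), (240.22882080078125, 221.5359344482422), 1.4360674619674683) [[ 522.    7.]
 [ 528. -214.]
 [ 768. -208.]
 [ 763.   13.]]
scene base ((647.7161865234375, -102.41395568847656), (241.9579315185547, 222.1428985595703), 1.8332337141036987) [[ 523.    5.]
 [ 530. -217.]
 [ 772. -210.]
 [ 765.   12.]]
```

View pics/top_c.png

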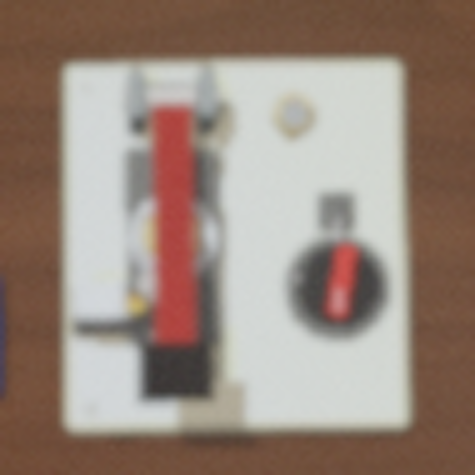

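View pics/scene_c.png

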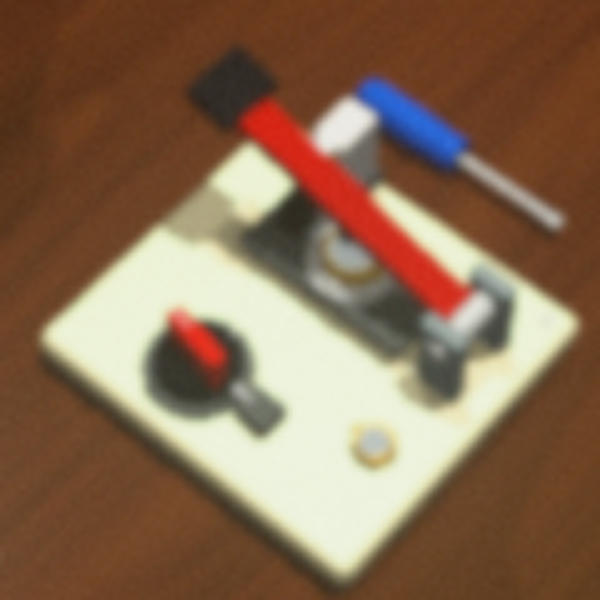

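The crops show a base yaw of about 1.6° and an origin near (645.5,-60). The lever plate is at (554,-62.5,148), which matches its required height. The knob is at (618.8,-165.7), with the bar at about -9° world yaw (knob angle ≈0.19). There is a grey plunger block on the knob's +x side. I'll move above the lever first.

>>> {"op": "servo_tool", "data": {
  "deltas": [0.025, -0.02, 0, 0, 0, 0, 0.025, -0.02, 0, 0, 0, 0, 0.025, -0.02, 0, 0, 0, 0, 0.025, -0.02, 0, 0, 0, 0, 0.025, -0.02, 0, 0, 0, 0, 0.025, -0.02, 0, 0, 0, 0, 0.025, -0.02, 0, 0, 0, 0, 0.025, -0.02, 0, 0, 0, 0, 0.025, -0.02, 0, 0, 0, 0, 0.025, -0.02, 0, 0, 0, 0],
  "hand": -1,
  "squeeze": 30
}}

```text
clock: 2.3
eef_pos: [390.6, -334.8, 250.2]
eef_rot: [0.984, 0.175, 0.0, 0.0]
ft_force: [0.5, -0.3, -1.2]
opening: -0.002
finger_force: 0.0
```

>>> {"op": "servo_tool", "data": {
  "deltas": [0.025, -0.02, 0, 0, 0, 0, 0.025, -0.02, 0, 0, 0, 0, 0.025, -0.02, 0, 0, 0, 0, 0.025, -0.02, 0, 0, 0, 0, 0.025, -0.02, 0, 0, 0, 0, 0.025, -0.02, 0, 0, 0, 0, 0.025, -0.02, 0, 0, 0, 0, 0.025, -0.02, 0, 0, 0, 0, 0.025, -0.02, 0, 0, 0, 0, 0.025, -0.02, 0, 0, 0, 0]
}}

```text
clock: 3.3
eef_pos: [556.2, -60.6, 250.2]
eef_rot: [0.984, 0.176, 0.0, 0.0]
ft_force: [0.3, 0.1, 0.6]
opening: 0.003
finger_force: 0.0
```

>>> {"op": "servo_tool", "data": {
  "deltas": [0, 0, 0, 0, 0, -8, 0, 0, 0, 0, 0, -8, 0, 0, 0, 0, 0, -8, 0, 0, 0, 0, 0, -8, 0, 0, 0, 0, 0, -8, 0, 0, 0, 0, 0, -8, 0, 0, 0, 0, 0, -8, 0, 0, 0, 0, 0, -8, 0, 0, 0, 0, 0, -8, 0, 0, 0, 0, 0, -8]
}}

```text
clock: 4.3
eef_pos: [555.6, -61.9, 250.1]
eef_rot: [0.639, 0.769, 0.0, 0.0]
ft_force: [0.4, -0.1, 0.4]
opening: 0.004
finger_force: 0.0
```

>>> {"op": "servo_tool", "data": {
  "deltas": [0, 0, 0, 0, 0, -8, 0, 0, 0, 0, 0, -8, 0, 0, 0, 0, 0, -8, 0, 0, 0, 0, 0, -8, 0, 0, 0, 0, 0, -8, 0, 0, 0, 0, 0, -8, 0, 0, 0, 0, 0, -8, 0, 0, 0, 0, 0, -8, 0, 0, 0, 0, 0, -8, 0, 0, 0, 0, 0, -8]
}}

```text
clock: 5.3
eef_pos: [555.6, -61.9, 250.1]
eef_rot: [-0.005, 1.0, -0.0, 0.0]
ft_force: [-0.6, -0.7, -0.0]
opening: 0.001
finger_force: 0.0
```

>>> {"op": "servo_tool", "data": {
  "deltas": [0.002, 0, 0.015, 0, 0, 0, 0, 0, 0.015, 0, 0, 0, 0, 0, 0.015, 0, 0, 0, 0, 0, 0.015, 0, 0, 0, 0, 0, 0.012, 0, 0, 0, 0, 0, 0.002, 0, 0, 0, 0, 0, 0, 0, 0, 0]
}}

```text
clock: 6.0
eef_pos: [553.4, -61.8, 175.4]
eef_rot: [-0.002, 1.0, 0.0, -0.0]
ft_force: [0.4, -0.4, -0.1]
opening: 0.001
finger_force: 0.0
```

>>> {"op": "servo_tool", "data": {
  "deltas": [0, 0, 0.002, 0, 0, 0, 0, 0, 0.002, 0, 0, 0, 0, 0, 0.002, 0, 0, 0, 0, 0, 0.002, 0, 0, 0, 0, 0, 0.002, 0, 0, 0, 0, 0, 0.002, 0, 0, 0, 0, 0, 0.002, 0, 0, 0, 0, 0, 0, 0, 0, 0, 0, 0, 0, 0, 0, 0]
}}

```text
clock: 6.9
eef_pos: [553.7, -61.9, 162.1]
eef_rot: [-0.002, 1.0, -0.0, 0.0]
ft_force: [-0.4, -0.2, 3.3]
opening: -0.0
finger_force: 1.1
```

>>> {"op": "servo_tool", "data": {
  "deltas": [0.001, 0, 0.003, 0, 0, 0, 0.001, 0, 0.003, 0, 0, 0, 0.001, 0, 0.003, 0, 0, 0, 0.001, 0, 0.003, 0, 0, 0, 0.001, 0, 0.003, 0, 0, 0, 0.001, 0, 0.003, 0, 0, 0, 0.001, 0, 0.003, 0, 0, 0, 0.001, 0, 0.003, 0, 0, 0, 0.001, 0, 0.003, 0, 0, 0, 0.001, 0, 0.003, 0, 0, 0]
}}

```text
clock: 7.9
eef_pos: [544.4, -62.0, 132.5]
eef_rot: [-0.002, 1.0, -0.0, 0.001]
ft_force: [4.2, -0.8, 7.8]
opening: 0.002
finger_force: 3.8
```

>>> {"op": "servo_tool", "data": {
  "deltas": [0, 0, 0.001, 0, 0, 0, 0, 0, 0.001, 0, 0, 0, 0, 0, 0, 0, 0, 0]
}}

```text
clock: 8.2
eef_pos: [544.2, -62.0, 130.8]
eef_rot: [-0.002, 1.0, -0.0, 0.001]
ft_force: [2.7, -0.6, 6.8]
opening: -0.006
finger_force: 3.8
```

>>> {"op": "servo_tool", "data": {
  "deltas": [0, 0, 0.001, 0, 0, 0, 0, 0, 0.001, 0, 0, 0, 0, 0, 0, 0, 0, 0]
}}

```text
clock: 8.5
eef_pos: [543.9, -62.0, 128.8]
eef_rot: [-0.002, 1.0, -0.0, 0.0]
ft_force: [0.5, -0.0, 8.9]
opening: 0.003
finger_force: 4.2
```

>>> {"op": "servo_tool", "data": {
  "deltas": [0, 0, 0.001, 0, 0, 0, 0, 0, 0, 0, 0, 0]
}}

```text
clock: 8.7
eef_pos: [543.8, -62.0, 127.8]
eef_rot: [-0.002, 1.0, -0.0, 0.0]
ft_force: [1.3, -1.0, 8.6]
opening: -0.0
finger_force: 4.4
```

>>> {"op": "servo_tool", "data": {
  "deltas": [0, 0, 0.001, 0, 0, 0, 0, 0, 0, 0, 0, 0]
}}

```text
clock: 8.9
eef_pos: [543.6, -62.0, 126.8]
eef_rot: [-0.002, 1.0, -0.0, -0.0]
ft_force: [0.2, -0.6, 9.2]
opening: 0.001
finger_force: 4.5
```

>>> {"op": "servo_tool", "data": {
  "deltas": [0, 0, 0.001, 0, 0, 0, 0, 0, 0, 0, 0, 0]
}}

```text
clock: 9.1
eef_pos: [543.5, -62.0, 125.7]
eef_rot: [-0.002, 1.0, -0.0, -0.0]
ft_force: [-0.4, -0.8, 9.3]
opening: -0.002
finger_force: 4.6
```

>>> {"op": "servo_tool", "data": {
  "deltas": [0, 0, 0.001, 0, 0, 0, 0, 0, 0, 0, 0, 0]
}}

```text
clock: 9.3
eef_pos: [543.3, -62.1, 124.7]
eef_rot: [-0.002, 1.0, -0.0, -0.001]
ft_force: [-0.9, -0.0, 9.5]
opening: -0.001
finger_force: 4.8
```

>>> {"op": "servo_tool", "data": {
  "deltas": [0, 0, 0.001, 0, 0, 0, 0, 0, 0, 0, 0, 0]
}}

```text
clock: 9.5
eef_pos: [543.2, -62.1, 123.6]
eef_rot: [-0.002, 1.0, -0.0, -0.001]
ft_force: [0.2, -1.8, 9.4]
opening: -0.0
finger_force: 4.7
```

>>> {"op": "servo_tool", "data": {
  "deltas": [0, 0, 0.001, 0, 0, 0, 0, 0, 0, 0, 0, 0]
}}

```text
clock: 9.7
eef_pos: [543.1, -62.1, 122.6]
eef_rot: [-0.002, 1.0, -0.0, -0.001]
ft_force: [-1.7, -0.5, 10.0]
opening: 0.004
finger_force: 4.8
```

>>> {"op": "servo_tool", "data": {
  "deltas": [0, 0, 0.001, 0, 0, 0, 0, 0, 0, 0, 0, 0]
}}

```text
clock: 9.9
eef_pos: [542.9, -62.0, 121.5]
eef_rot: [-0.002, 1.0, -0.0, -0.001]
ft_force: [-1.3, -1.7, 10.3]
opening: -0.004
finger_force: 4.9
```

>>> {"op": "servo_tool", "data": {
  "deltas": [0, 0, 0.001, 0, 0, 0, 0, 0, 0, 0, 0, 0]
}}

```text
clock: 10.1
eef_pos: [542.8, -62.1, 120.5]
eef_rot: [-0.002, 1.0, -0.0, -0.001]
ft_force: [-1.7, -1.1, 11.4]
opening: 0.002
finger_force: 5.1
```

>>> {"op": "servo_tool", "data": {
  "deltas": [0, 0, 0.001, 0, 0, 0, 0, 0, 0, 0, 0, 0]
}}

```text
clock: 10.3
eef_pos: [542.8, -62.0, 119.5]
eef_rot: [-0.002, 1.0, -0.0, -0.002]
ft_force: [-2.1, -1.0, 10.6]
opening: -0.0
finger_force: 5.3
```

>>> {"op": "servo_tool", "data": {
  "deltas": [0, 0, 0.001, 0, 0, 0, 0, 0, 0, 0, 0, 0]
}}

```text
clock: 10.5
eef_pos: [542.6, -62.1, 118.6]
eef_rot: [-0.002, 1.0, -0.0, -0.002]
ft_force: [-3.4, -0.2, 11.5]
opening: 0.003
finger_force: 5.5
```

>>> {"op": "servo_tool", "data": {
  "deltas": [0, 0, 0.001, 0, 0, 0, 0, 0, 0, 0, 0, 0]
}}

```text
clock: 10.7
eef_pos: [542.5, -62.0, 116.9]
eef_rot: [-0.002, 1.0, -0.0, -0.002]
ft_force: [-1.5, -1.9, 8.6]
opening: -0.001
finger_force: 3.8
```

>>> {"op": "servo_tool", "data": {
  "deltas": [0, 0, 0.001, 0, 0, 0, 0, 0, 0, 0, 0, 0]
}}

```text
clock: 10.9
eef_pos: [542.3, -62.0, 115.7]
eef_rot: [-0.002, 1.0, -0.0, -0.002]
ft_force: [-1.2, -2.6, 6.1]
opening: -0.001
finger_force: 3.2
```

>>> {"op": "servo_tool", "data": {
  "deltas": [0, 0, 0.001, 0, 0, 0, 0, 0, 0, 0, 0, 0]
}}

```text
clock: 11.1
eef_pos: [542.3, -62.0, 114.7]
eef_rot: [-0.002, 1.0, -0.0, -0.002]
ft_force: [-2.4, -0.7, 8.3]
opening: 0.001
finger_force: 3.8
```

>>> {"op": "servo_tool", "data": {
  "deltas": [0, 0, 0.001, 0, 0, 0, 0, 0, 0, 0, 0, 0]
}}

```text
clock: 11.3
eef_pos: [542.2, -62.0, 113.7]
eef_rot: [-0.002, 1.0, -0.0, -0.002]
ft_force: [-2.5, -0.7, 7.5]
opening: -0.0
finger_force: 3.8
```

>>> {"op": "servo_tool", "data": {
  "deltas": [0, 0, 0.001, 0, 0, 0, 0, 0, 0, 0, 0, 0]
}}

```text
clock: 11.5
eef_pos: [542.1, -62.0, 112.9]
eef_rot: [-0.002, 1.0, -0.0, -0.002]
ft_force: [-3.5, -1.5, 9.1]
opening: -0.004
finger_force: 4.5
```

>>> {"op": "servo_tool", "data": {
  "deltas": [0, 0, 0.001, 0, 0, 0, 0, 0, 0, 0, 0, 0]
}}

```text
clock: 11.7
eef_pos: [542.1, -62.0, 112.3]
eef_rot: [-0.002, 1.0, -0.0, -0.002]
ft_force: [-5.1, -1.2, 12.1]
opening: -0.002
finger_force: 6.1
```

>>> {"op": "servo_tool", "data": {
  "deltas": [0, 0, -0.001, 0, 0, 0, 0, 0, -0.001, 0, 0, 0, 0, 0, -0.002, 0, 0, 0, 0, 0, -0.002, 0, 0, 0, 0, 0, -0.002, 0, 0, 0, 0, 0, 0, 0, 0, 0, 0, 0, 0, 0, 0, 0]
}}

```text
clock: 12.4
eef_pos: [543.0, -61.6, 119.3]
eef_rot: [-0.002, 1.0, 0.0, -0.001]
ft_force: [0.7, -0.3, 0.2]
opening: 0.004
finger_force: 0.0
```

>>> {"op": "servo_tool", "data": {
  "deltas": [0, 0, -0.015, 0, 0, 0, 0, 0, -0.02, 0, 0, 0, 0, 0, -0.02, 0, 0, 0, 0, 0, -0.02, 0, 0, 0, -0.025, -0.0345, 0, 0, 0, 0, -0.025, -0.0345, 0, 0, 0, 0, -0.025, -0.0345, 0, 0, 0, 0, 0, 0, 0, 0, 0, 4.5, 0, 0, 0, 0, 0, 4.5, 0, 0, 0, 0, 0, 0],
  "hand": 0
}}

```text
clock: 13.4
eef_pos: [619.2, -165.5, 195.7]
eef_rot: [0.077, 0.997, -0.0, 0.0]
ft_force: [-1.3, -0.2, 0.1]
opening: 0.499
finger_force: 0.0
```

Run:
```python
from h import *
for c,b in(("scene",(225,165,345,305)),("top",(240,140,350,250))):
    im=manip.snapshot(c)[:,:,::-1].copy(); x0,y0,x1,y1=b
    cv2.imwrite(f"pics/{c}1.png",cv2.resize(im[y0:y1,x0:x1],None,fx=4,fy=4,interpolation=cv2.INTER_CUBIC))
    for q in("knob_grip","lever_tip"): print(c,q,[(np.round(d["xyz"],1).tolist(),round(d["confidence"],2)) for d in manip.tip_of(c,q)[:2]])
s=manip.state();print(s["eef_pos"],s["eef_rot"],s["opening"],s["joints"])
```

```text
scene knob_grip [([621.5, -163.6, 68.0], 0.6)]
scene lever_tip [([545.2, -61.9, 96.2], 0.57)]
top knob_grip [([649.7, -61.0, 50.0], 0.53), ([620.3, -165.8, 67.6], 0.45)]
top lever_tip [([541.1, -62.8, 96.9], 0.76), ([628.9, 70.0, 2.5], 0.29)]
[ 618.94056165 -164.86099876  195.29474224] [ 7.61063888e-02  9.97099696e-01 -3.08978902e-05  1.11596665e-04] 0.5014165703199335 [-4.37036684e-01  2.74424961e-01  1.62608719e+00  2.21850309e-05
  1.24084986e+00 -1.85548009e+00]
```

View pics/scene1.png

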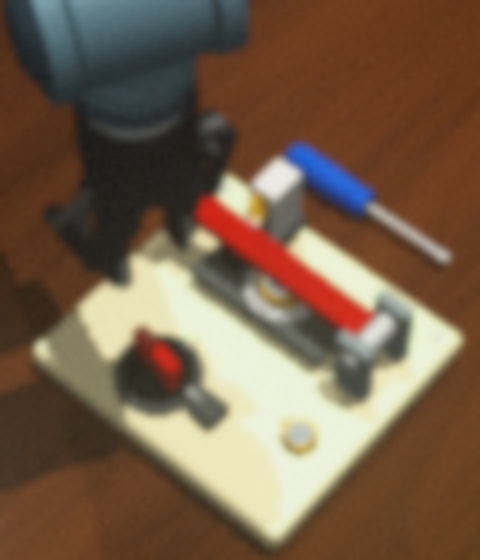

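The picture shows the lever held down (plate network height ≈97 mm) and the gripper standing over the knob at (160,365) in the crop. I'll descend onto the bar.

>>> {"op": "servo_tool", "data": {
  "deltas": [0, 0, 0.02, 0, 0, 0, 0, 0, 0.02, 0, 0, 0, 0, 0, 0.02, 0, 0, 0, 0, 0, 0.02, 0, 0, 0, 0, 0, 0.018, 0, 0, 0, 0, 0, 0.015, 0, 0, 0, 0, 0, 0.01, 0, 0, 0, 0, 0, 0.004, 0, 0, 0, 0, 0, 0, 0, 0, 0]
}}

```text
clock: 14.6
eef_pos: [619.0, -165.1, 67.7]
eef_rot: [0.077, 0.997, 0.0, -0.0]
ft_force: [0.3, 0.4, 0.3]
opening: 0.5
finger_force: 0.0
```

>>> {"op": "servo_tool", "data": {
  "deltas": [0, 0, 0, 0, 0, 0, 0, 0, 0, 0, 0, 0, 0, 0, 0, 0, 0, 0, 0, 0, 0, 0, 0, 0, 0, 0, 0, 0, 0, 0, 0, 0, 0, 0, 0, 0],
  "hand": -1,
  "squeeze": 30
}}

```text
clock: 15.2
eef_pos: [619.6, -165.6, 69.1]
eef_rot: [0.077, 0.997, -0.0, 0.001]
ft_force: [-2.3, -0.5, 6.0]
opening: 0.137
finger_force: 33.8
```

>>> {"op": "servo_tool", "data": {
  "deltas": [0, 0, -0.002, 0, 0, 0, 0, 0, 0, 0, 0, 0]
}}

```text
clock: 15.4
eef_pos: [619.5, -165.5, 69.2]
eef_rot: [0.077, 0.997, -0.0, 0.001]
ft_force: [4.6, -2.6, -5.8]
opening: 0.127
finger_force: 32.2
```

>>> {"op": "servo_tool", "data": {
  "deltas": [0, 0, 0, 0, 0, 6, 0, 0, 0, 0, 0, 6, 0, 0, 0, 0, 0, 6, 0, 0, 0, 0, 0, 6, 0, 0, 0, 0, 0, 6]
}}

```text
clock: 15.9
eef_pos: [619.5, -165.7, 69.2]
eef_rot: [0.334, 0.943, -0.0, 0.001]
ft_force: [4.3, -2.7, -5.3]
opening: 0.13
finger_force: 32.2
```

>>> {"op": "servo_tool", "data": {
  "deltas": [0, 0, 0.0005, 0, 0, 6, 0, 0, 0, 0, 0, 6, 0, 0, 0, 0, 0, 6, 0, 0, 0, 0, 0, 6, 0, 0, 0, 0, 0, 6, 0, 0, 0, 0, 0, 6],
  "squeeze": 50
}}

```text
clock: 16.5
eef_pos: [619.4, -165.8, 69.3]
eef_rot: [0.609, 0.793, -0.0, 0.001]
ft_force: [2.5, -3.8, -1.9]
opening: 0.125
finger_force: 54.3
```

>>> {"op": "servo_tool", "data": {
  "deltas": [0, 0, 0, 0, 0, 5, 0, 0, 0, 0, 0, 5, 0, 0, 0, 0, 0, 5, 0, 0, 0, 0, 0, 5, 0, 0, 0, 0, 0, 5, 0, 0, 0, 0, 0, 5, 0, 0, 0, 0, 0, 5, 0, 0, 0, 0, 0, 5, 0, 0, 0, 0, 0, 0]
}}

```text
clock: 17.4
eef_pos: [619.3, -165.7, 69.3]
eef_rot: [0.842, 0.539, 0.0, 0.001]
ft_force: [1.6, -4.5, -3.3]
opening: 0.124
finger_force: 54.2
```

```bash
python3 -c "
from station import manip
from scipy.spatial.transform import Rotation as R
import numpy as np
s=manip.state();x=R.from_quat(s['eef_rot']).as_matrix()[:,0];print(np.degrees(np.arctan2(x[1],x[0])),s['ft_torque'],s['ft_force'],s['joints'])"
```

```text
65.21243099728362 [-0.81856871 -0.4668144  -0.04012188] [ 1.59346432 -4.46955728 -3.28561152] [-4.37821762e-01  4.35329176e-01  1.67582635e+00 -7.79154326e-04
  1.02881930e+00 -4.79624269e-03]
```

>>> {"op": "servo_tool", "data": {
  "deltas": [0, 0, 0, 0, 0, 0, 0, 0, 0, 0, 0, 0, 0, 0, 0, 0, 0, 0, 0, 0, 0, 0, 0, 0, 0, 0, 0, 0, 0, 0],
  "hand": -0.2
}}

```text
clock: 17.9
eef_pos: [618.9, -164.9, 69.5]
eef_rot: [0.842, 0.539, -0.0, -0.0]
ft_force: [-0.6, -0.5, -0.0]
opening: 0.401
finger_force: 0.0
```

>>> {"op": "servo_tool", "data": {
  "deltas": [0, 0, -0.005, 0, 0, 0, 0, 0, -0.015, 0, 0, 0, 0, 0, -0.02, 0, 0, 0, 0, 0, -0.03, 0, 0, 0, 0, 0, -0.03, 0, 0, 0, 0, 0, -0.03, 0, 0, 0, 0, 0, -0.02, 0, 0, 0, 0, 0, 0, 0, 0, 0]
}}

```text
clock: 18.7
eef_pos: [621.1, -166.0, 225.2]
eef_rot: [0.842, 0.539, 0.002, 0.004]
ft_force: [0.1, 0.1, 0.2]
opening: 0.4
finger_force: 0.0
```

Run:
```python
from h import *
ims=[]
for c,b in(("scene",(225,165,345,305)),("top",(240,140,350,250))):
    im=manip.snapshot(c)[:,:,::-1]; x0,y0,x1,y1=b
    ims.append(cv2.resize(im[y0:y1,x0:x1],(390,450),interpolation=cv2.INTER_CUBIC))
    for q in("knob_grip","lever_tip"): print(c,q,[(np.round(d["xyz"],1).tolist(),round(d["confidence"],2)) for d in manip.tip_of(c,q)[:2]])
cv2.imwrite("pics/end.png",np.hstack(ims))
```

```text
scene knob_grip [([620.8, -164.4, 68.2], 0.62)]
scene lever_tip [([547.8, -64.0, 95.7], 0.57)]
top knob_grip [([620.0, -166.3, 68.7], 0.58)]
top lever_tip [([539.4, -60.5, 94.9], 0.97), ([434.0, -512.5, 0.2], 0.72)]
```

View pics/end.png

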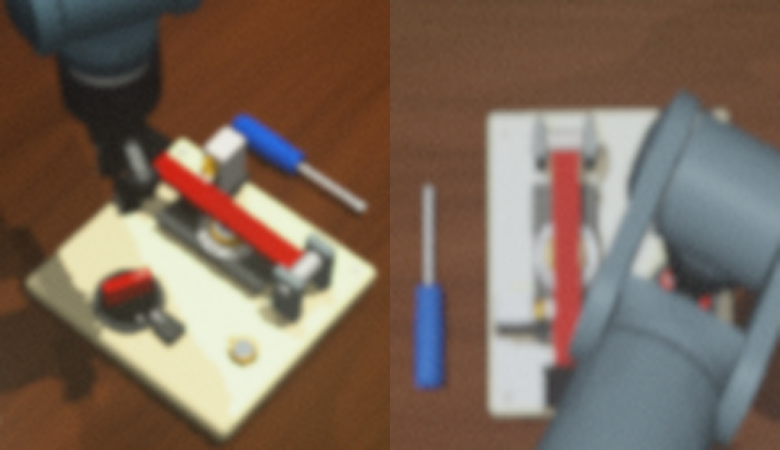

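The lever is still held down, the knob bar at (128,285) has turned across by about 105° with the gripper clear of it, and the cases and driver have not moved.

```bash
python3 -c "
from station import manip
print(manip.job_done())"
```

```text
the job is handed in; nothing more can be done
None
```

The job is handed in: the lever is latched and released (about 12 N highest reading), the knob was then turned clockwise to about 2.0 rad, past its 1.8 rad clear point, and the final picture shows the lever still held and the visible bench items in place.

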